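# Gauge a thread spool before it goes to the tray

## Task

Check the slender thread spool in the go/no-go gauge: keeping it upright and low between the jaws, push it through the go gap and on until the narrow no-go gap stops it, and hold it pressed there for a moment with a light push of about 6 newtons. Never let it press on the gauge with more than 12 newtons. Then draw it back out through the mouth the way it went in, not up between the jaws, set it down upright on the floor of the black tray, not dropping it, and leave the other things where they are.

Things in the scene. Friction and masses are not known exactly. Their poses are not given: they have to be found in the camera images.
- spool: slender upright sewing-thread spool, the only tall narrow one loose on the table: a cylinder 29 mm in diameter over its flanges (solid for contact over the full height) and 61 mm tall, about 30 g; origin at the centre of its underside, z up along its axis. Grip it across its upper half, so that the fingers stay above the gauge's jaws.
- gauge: go/no-go gap gauge fixed to the table: two parallel grey-painted rails, 26 mm high, outer width 68 mm, x = -38 to +72 mm, with steel jaws between; open above, the table is its floor. Origin at table level on the lane's middle line; +x runs along the lane from mouth to no-go gap, y across, z up. Keep the spool's foot 0 to 16 mm above the table in the lane; its axis within 4 mm of the middle line.
- go_gap (a point): centre of the go gap, on the table at x = -26 mm in the gauge's frame, same axes. Go gap: 30.5 mm wide (spool 29 mm), rigid, from x = -38 to -14 mm of the gauge; before it the mouth flares from 48 mm wide at x = -50 mm, behind it is a wider pocket (40 mm). It is passed when the spool's axis is beyond x = +1 mm of the gauge, tilted less than 0.15 rad.
- nogo_range (a point): fixed point on the table at x = +29 mm on the gauge's middle line, same axes: middle of the range of the no-go block, a rigid pair of jaws 25 mm apart, 26 mm high (cross bar 31 mm, side knobs 38 mm high), clamped anywhere with its front at x = +16 to +42 mm, not measured. It stops the spool with its axis 7 mm before that front. A push over 3 N on it for 0.3 s counts; 12 N is too much.
- tray: shallow black rectangular tray fixed to the table, 125 mm along its x, 148 mm along its y, rim 18 mm high, walls 2 mm, floor 2 mm thick; origin at the centre of its underside. Its -y half holds the steel weight (centre near y = -42 mm); its +y half is empty.
- steel_weight: bystander: round steel pattern weight, 38 mm in diameter and 15 mm high, in the tray's -y half; origin at the centre of its underside
- wooden_spool: bystander: squat wooden spool, 33 mm in diameter, 36 mm high, standing on the table; origin at the centre of its underside
- thread_cone: bystander: thick thread cone, 54 mm in diameter, 86 mm high; origin at the centre of its underside
- tape_roll: bystander: rolled measuring tape, 49x52x15 mm, lying flat; origin at the centre of its underside
- bobbin: bystander: small bobbin, 20 mm in diameter, 12 mm high, on the table; origin at the centre of its underside
- thimble_cap: bystander: metal thimble, 18 mm in diameter, 22 mm high, on the table; origin at the centre of its underside
There are look-alikes about, which are no part of the job. Leave any turquoise or yellow look-alike of the spool alone.

How it is judged (in metres and radians):
On the way, in this order (a step that is already met when the one before it is completed fails the run):
1. the spool, upright and low in the lane, has been pushed through the go gap: its axis is beyond x = +1 mm of the gauge (x of spool in the frame of gauge between 0.001 and 0.045 m and y of spool in the frame of gauge between -0.004 and 0.004 m and z of spool in the frame of gauge below 0.016 m and angle between spool's own z axis and vertical below 0.15 rad).
2. the spool, stopped by the no-go jaws, is pressed on them with more than 3 N for 0.3 s (contact force between spool and gauge above 3 N and x of spool in the frame of gauge between 0.005 and 0.045 m and y of spool in the frame of gauge between -0.004 and 0.004 m and z of spool in the frame of gauge below 0.016 m and angle between spool's own z axis and vertical below 0.15 rad), for 0.3 s.
At the end, for the whole second after the job is handed in: the spool stands upright (within 0.1 rad), released and at rest, on the floor of the tray (foot within 4 mm of the floor, axis within 50 mm of the tray's middle along x and 62 mm along y) (x of spool in the frame of tray between -0.05 and 0.05 m and y of spool in the frame of tray between -0.062 and 0.062 m and z of spool in the frame of tray between -0.002 and 0.006 m and angle between spool's own z axis and vertical below 0.1 rad and linear speed of spool below 0.02 m/s and contact force between spool and the fingers below 0.05 N); the robot touches nothing.
It fails at once if the spool is put in or taken out between the jaws from above: its foot is 22 to 60 mm above the table while its axis is in the gauge beyond x = -30 mm (x of spool in the frame of gauge between -0.03 and 0.06 m and y of spool in the frame of gauge between -0.02 and 0.02 m and z of spool in the frame of gauge between 0.022 and 0.06 m).
It fails at once if the spool presses on the gauge with more than 12 N (contact force between spool and gauge above 12 N).
It fails at once if the spool is tipped over by more than 0.6 rad (angle between spool's own z axis and vertical above 0.6 rad).
It fails at once if the spool is dropped: it is in free fall more than 35 mm above the table (height (world z) of spool above 0.035 m and contact force between spool and anything else below 0.001 N).
It fails at once if one of the bystanders is moved by more than 30 mm (distance of any of steel_weight, wooden_spool, thread_cone, tape_roll, bobbin, thimble_cap from where it was at the start of the episode above 0.03 m).
It also fails if it takes over 67 s, if anything falls off the work surface, if the arm or the gripper's body presses on something with over 40 N, if the wrist force passes 120 N, or if a joint passes its speed limit or range.

## Robot

A 6-joint arm with a two-finger parallel gripper is mounted at the origin on a cart in front of the work surface, level with it; the furniture and walls round the work are solid. World frame = base frame: x ahead of the robot, y to its left, z up, the work surface at z = 0. Lengths are in m, angles in degrees, forces in N, time in s.
With the tool pointing down it reaches from about 0.35 to 0.875 m from the base axis. Payload 4.2 kg.
Tool frame: the origin (TCP) lies at the centre of the arm's flange, where the gripper is bolted on; the fingertips stand 182 mm ahead of it and the grasp point (between the pads) lies 164 mm ahead of it (r.nose_length is the distance from the TCP to the fingertips, in m); z points along the fingers, y is the line along which they close (so a half turn about z gives the same grasp; the last joint's range is limited). The gripper opens to 87 mm and grips with 3 to 60 N. Pads are 19 mm wide; open, the fingers measure 117 mm over their backs; the gripper's body (75 mm by 190 mm) begins 51 mm behind the grasp point.
Start: joints at [-48.61, 22.042, 0.453, 0, -68.411, -14.817], TCP at [0.28, -0.559, 0.405] pointing down, gripper open.
Joint ranges: [-179.83, 179.83], [-69.29, 118.12], [-61.27, 80.66], [-181.25, 117.63], [-171.15, -9.14], [-177.46, 177.46]. Speed limits (degrees/s): [159.86, 159.86, 180, 180, 180, 180].

## Interface

Orientations are given as a 3x3 rotation matrix whose columns are the frame's x, y, z axes.
In Python, from station import r, vision gives the robot as it stands. The module is installed in compiled form; this text tells all that it offers.
- The arm moves only by the shell command python3 -m creep 'ROWS'. ROWS is JSON, a list of rows, each a list of 7 numbers: the opening, from -1 (shut) to 1 (fully open), then the shift along the tool's x, y, z in mm, then the turn, a rotation vector about the tool's x, y, z in degrees. A call has 1 to 8 rows; each row is the pose to reach, as a shift and turn from the pose commanded when the call began, along the tool's axes at that moment; what a row does not reach only later rows make up. A row lasts 1/12 s, in which the tool goes at most 41.7 mm and 7.16 degrees, less where a joint would pass 70% of its speed; a pose out of reach is approached as far as the arm can. A call with a gripper value outside its range is refused whole. The fingers move at their own pace and stop on an object; the grip force is fixed at half the most. Time passes only in rows, so rows that repeat a pose let the fingers close. It gives the time, the measured TCP pose, the force, the opening and the grip force at its end, in the units of the state.
- r.sense(): the state, without advancing time (a new reading comes with each control period).
- vision.capture(name): name is "scene" or "side" or "wrist"; returns (picture, depth): 384x512x3 uint8, red, green, blue; 384x512 float32, m along the optical axis (not along the pixel's ray), 0 where there is no reading.
- vision.camera_model(name): a dict with "vertical_fov" (degrees; the focal length in pixels is half the picture's height over the tangent of half this angle, whatever the lens; pixels are square), "cx", "cy" (the principal point, pixels), "extrinsics" (4x4, takes a point from camera to world coordinates); the wrist camera has in their place "mount" (4x4, takes a point from camera to tool coordinates, whose origin is the TCP and whose axes are the flange's). Camera axes: x right, y down, z forward; pixel columns grow to the right and rows downward; lengths in m; the calibration is good to about 2 mm. A picture is of the moment at which its call begins: read the wrist's pose just before it. camera_model takes no time and is no camera call.
- r.finish_job(): hands the job in; it is judged then, once.
Trained networks look in the newest picture that a camera, given by its name, has taken for a name from the list of things; names that differ only in an ending like _2 or _b are one class to them, and where a whole thing is asked for, a point or a joint stands for the part that bears it (a point fixed in the world has none). Each returns a list of dicts, best first, with "conf" (0 to 1); they miss things now and then, are a little off and sometimes report something else, mostly with a low value. They report only what shows in the picture. A call takes as long as a camera call. They do not tell look-alikes from the thing itself.
- vision.find_in(camera, thing): "uv" ([column, row] in pixels, amid what is visible of it).
- vision.cut_out(camera, thing): "region" (384x512 bool, what is visible of it) and "uv" ([column, row] in pixels, amid what is visible of it).
The state is a dict: "time_s": time; "joints": joint angles; "joint_velocities": joint speeds; "effort": joint torques, N m; "tcp_pos": TCP position; "ee_rot": TCP orientation; "wrist_force": force on the tool from outside, world axes, zero at the start; "moment": the same for the moment, N m; "gripper_width": opening from 0.0 (shut) to 1.0 (fully open); "gripper_force": force on a finger pad.
Only numpy, scipy, OpenCV 4.12 (cv2) and the standard library are available. Lean on these libraries where they do the work, as an engineer would, in place of code of your own. Each camera call takes 0.05 s, during which the arm holds its last target. There are 200 camera calls.

## Working session

There is one attempt and no reset: what is moved stays moved. The work goes in short steps, Python scripts to look and compute and a shell command to move; the robot and the scene stay as the last step left them, time stands still between calls to the robot, and variables do not carry over. Pictures are saved under pics/ and viewed, at most 10 in all, crops included, and the job is handed in when it is done.

```bash
mkdir -p pics
cat > h.py <<'E'
import numpy as np, cv2
from station import r, vision
def K(n):
    m=vision.camera_model(n); f=192/np.tan(np.radians(m["vertical_fov"])/2); return m,f
def T(n,s=None):
    m,_=K(n)
    if "extrinsics" in m: return np.array(m["extrinsics"])
    s=s or r.sense(); A=np.eye(4); A[:3,:3]=s["ee_rot"]; A[:3,3]=s["tcp_pos"]; return A@np.array(m["mount"])
def cloud(n,d,E):
    m,f=K(n); v,u=np.mgrid[:384,:512]
    P=np.stack([(u-m["cx"])/f*d,(v-m["cy"])/f*d,d],-1); return P@E[:3,:3].T+E[:3,3]
def onplane(n,uv,z,E):
    m,f=K(n); q=E[:3,:3]@np.array([(uv[0]-m["cx"])/f,(uv[1]-m["cy"])/f,1]); return E[:3,3]+q*(z-E[2,3])/q[2]
def save(n,im,crop=None,k=1):
    if crop: a,b,c,d=crop; im=im[b:d,a:c]
    cv2.imwrite("pics/"+n,cv2.resize(im[...,::-1],None,fx=k,fy=k,interpolation=cv2.INTER_CUBIC))
E
python3 - <<'E'
from h import *
print({k:np.round(v,3).tolist() for k,v in r.sense().items() if k in("time_s","tcp_pos","ee_rot","wrist_force")})
ims=[]
for n in("scene","side"):
    E=T(n); im,d=vision.capture(n); P=cloud(n,d,E); ims.append(im); np.save(n+"P.npy",P); np.save(n+"I.npy",im)
    for t in("spool","gauge","tray","steel_weight","wooden_spool","thread_cone","tape_roll","bobbin","thimble_cap"):
        for o in vision.cut_out(n,t)[:4]:
            g=o["region"]&(d>0)
            if o["conf"]<.2 or g.sum()<5: continue
            p=P[g]; print(n,t,round(o["conf"],2),np.round(o["uv"]),"med",np.median(p,0).round(3),"zmax",p[:,2].max().round(3),"rgb",np.median(im[g],0),"xy",p[:,:2].min(0).round(3),p[:,:2].max(0).round(3))
    save(n+"0.png",im,k=1.5)
E
```

```text
{'time_s': 0.0, 'tcp_pos': [0.28, -0.559, 0.404], 'ee_rot': [[-0.894, -0.447, -0.001], [-0.447, 0.894, 0.002], [0.0, 0.002, -1.0]], 'wrist_force': [-0.238, 0.204, 0.106]}
scene spool 0.74 [271. 204.] med [0.646 0.014 0.048] zmax 0.066 rgb [115.  97.   0.] xy [0.635 0.007] [0.689 0.071]
scene spool 0.71 [254. 227.] med [ 0.594 -0.016  0.05 ] zmax 0.065 rgb [115.  99.   0.] xy [ 0.584 -0.023] [0.61  0.004]
scene spool 0.58 [260. 184.] med [0.655 0.085 0.045] zmax 0.065 rgb [59.5 62.5 59.5] xy [0.645 0.08 ] [0.672 0.106]
scene spool 0.57 [243. 206.] med [0.587 0.044 0.051] zmax 0.066 rgb [ 0.  73.5 63.5] xy [0.576 0.037] [0.604 0.066]
scene gauge 0.82 [190. 137.] med [0.59  0.323 0.027] zmax 0.041 rgb [78.  79.  71.5] xy [0.541 0.264] [0.622 0.396]
scene tray 0.83 [279. 300.] med [ 0.572 -0.149  0.004] zmax 0.485 rgb [31. 28. 24.] xy [ 0.471 -0.332] [ 0.656 -0.07 ]
scene steel_weight 0.78 [287. 318.] med [ 0.569 -0.203  0.018] zmax 0.022 rgb [150. 140. 117.] xy [ 0.551 -0.22 ] [ 0.589 -0.177]
scene wooden_spool 0.75 [256. 144.] med [0.712 0.231 0.031] zmax 0.041 rgb [109.5  83.   54. ] 
[... 1718 characters left out ...]
 155.] med [ 0.609 -0.163  0.001] zmax 0.213 rgb [69. 68. 59.] xy [ 0.443 -0.25 ] [ 0.661 -0.052]
side thread_cone 0.62 [259. 142.] med [ 0.726 -0.036  0.052] zmax 0.088 rgb [84. 80. 70.] xy [ 0.711 -0.065] [ 0.755 -0.019]
side thread_cone 0.46 [165. 236.] med [0.684 0.342 0.011] zmax 0.019 rgb [125. 111.  63.] xy [0.658 0.313] [0.719 0.367]
side tape_roll 0.72 [163. 235.] med [0.684 0.343 0.011] zmax 0.019 rgb [125. 112.  63.] xy [0.658 0.313] [0.721 0.367]
side tape_roll 0.26 [221. 185.] med [0.712 0.126 0.015] zmax 0.024 rgb [136. 117.  84.] xy [0.708 0.12 ] [0.721 0.131]
side bobbin 0.51 [240. 182.] med [0.652 0.1   0.041] zmax 0.065 rgb [103.   99.5  83. ] xy [0.643 0.08 ] [0.697 0.11 ]
```

View pics/scene0.png

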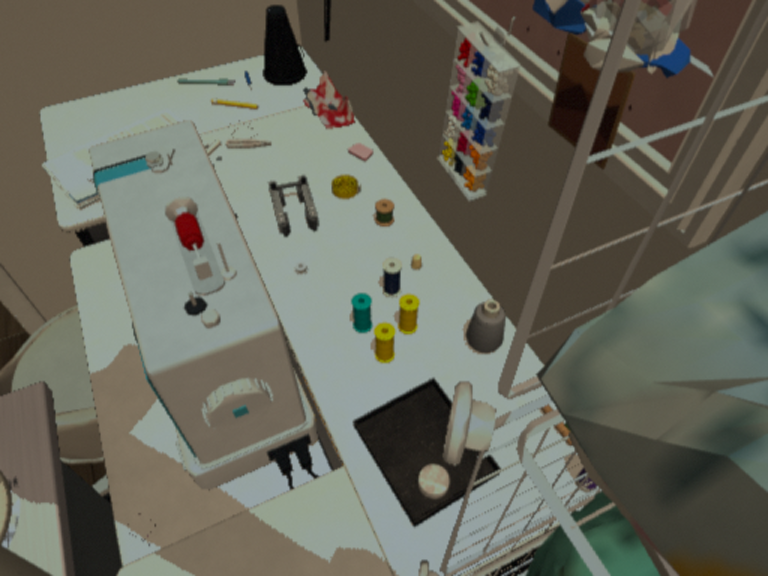

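Run:
```python
from h import *
a=np.load("sceneI.npy")[150:270,210:330]; b=np.load("sideI.npy")[130:250,200:320]
save("crop1.png",np.hstack([a,b]),k=3.3)
```

```text
(no output)
```

View pics/crop1.png

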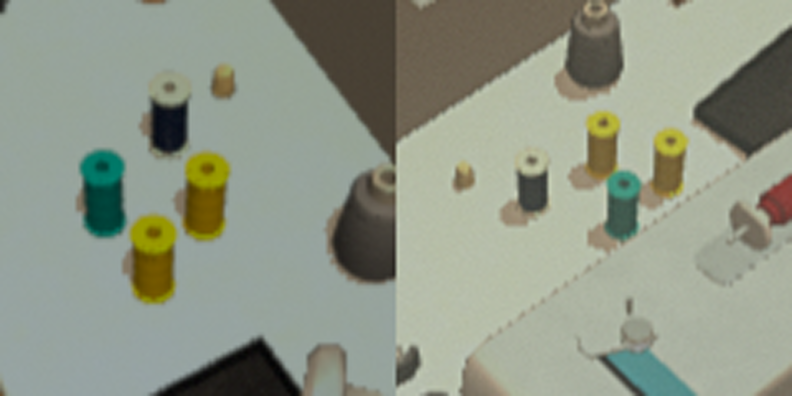

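The loose slender spools in the scene image are turquoise at (243,206), yellow at (271,204) and (254,227), and navy with white flanges at (260,184). The crop confirms that the navy one is the only one that isn't a turquoise or yellow look-alike, so it is the target. Next I'll fit the gauge, the tray and the obstacles.

Run:
```python
from h import *
S=np.load("sceneP.npy").reshape(-1,3); D=np.load("sideP.npy").reshape(-1,3); 
for n,A in(("scene",S),("side",D)):
    p=A[(A[:,0]>.52)&(A[:,0]<.65)&(A[:,1]>.24)&(A[:,1]<.42)&(A[:,2]>.012)&(A[:,2]<.05)]
    for lo,hi in((.021,.029),(.012,.05)):
        q=p[(p[:,2]>lo)&(p[:,2]<hi)]
        (c,s,a)=cv2.minAreaRect(q[:,:2].astype(np.float32)*1000); print(n,len(q),np.round(c,1),np.round(s,1),round(a,1))
    # mouth / bar: high points
    print(" high pts",p[p[:,2]>.0305].mean(0).round(3),(p[:,2]>.0305).sum(),"table z",np.median(A[(abs(A[:,0]-.6)<.05)&(abs(A[:,1]-.2)<.03),2]).round(4))
    # spool
    q=A[(abs(A[:,0]-.66)<.03)&(abs(A[:,1]-.096)<.03)&(A[:,2]>.055)]; 
    print(" spooltop",q[:,:2].min(0).round(4),q[:,:2].max(0).round(4),len(q))
    q=A[(A[:,2]>.08)&(A[:,0]>.2)&(A[:,0]<.9)&(abs(A[:,1])<.5)]
    for y in np.arange(-.4,.5,.1):
        w=q[abs(q[:,1]-y)<.05]; 
        near=w[w[:,0]<.6]; far=w[w[:,0]>=.6]
        print("  y",round(y,1),"near maxx",near[:,0].max().round(3) if len(near) else None,"zmax",near[:,2].max().round(3) if len(near) else None,"far",far.min(0).round(2) if len(far) else None, far[:,2].max().round(2) if len(far) else None)
im=np.load("sceneI.npy");P=np.load("sceneP.npy")
m=(im.max(-1)<60)&(abs(P[...,2])<.03)&(P[...,0]>.45)&(P[...,0]<.68)&(P[...,1]<-.05)&(P[...,1]>-.3)
n,l,st,_=cv2.connectedComponentsWithStats(m.astype(np.uint8)); k=1+np.argmax(st[1:,4]); q=P[l==k]
print("tray",cv2.minAreaRect(q[:,:2].astype(np.float32)*1000))
q=P[(P[...,2]>.012)&(P[...,2]<.03)&(abs(P[...,0]-.57)<.03)&(abs(P[...,1]+.2)<.03)];print("weight",((q.min(0)+q.max(0))/2).round(3))
save("g.png",np.load("sceneI.npy"),(165,105,225,170),6); a=np.load("sideI.npy")[225:305,130:240]; b=cv2.resize(np.load("sceneI.npy")[100:180,150:260],None,fx=1,fy=1); save("g.png",np.hstack([b,a]),k=3.6)
```

```text
scene 344 [582.6 328.2] [120.5  68.7] 79.9
scene 533 [582.7 327.7] [122.2  68.7] 80.8
 high pts [0.588 0.362 0.035] 75 table z 0.0016
 spooltop [0.6438 0.0797] [0.6715 0.1076] 114
  y -0.4 near maxx 0.6 zmax 0.694 far [ 0.6  -0.36  0.3 ] 0.31
  y -0.3 near maxx 0.6 zmax 0.645 far [ 0.6  -0.35  0.1 ] 0.3
  y -0.2 near maxx None zmax None far [ 0.71 -0.24  0.14] 0.53
  y -0.1 near maxx 0.46 zmax 0.221 far [ 0.69 -0.15  0.08] 0.53
  y -0.0 near maxx 0.46 zmax 0.279 far [ 0.73 -0.05  0.08] 0.45
  y 0.1 near maxx 0.46 zmax 0.273 far [0.74 0.05 0.08] 0.44
  y 0.2 near maxx 0.472 zmax 0.261 far [0.77 0.15 0.08] 0.4
  y 0.3 near maxx 0.46 zmax 0.247 far [0.77 0.25 0.08] 0.36
  y 0.4 near maxx None zmax None far [0.8  0.35 0.08] 0.31
side 546 [582.5 330.2] [120.7  70.9] 79.9
side 776 [582.5 330.5] [120.3  72.1] 80.9
 high pts [0.587 0.366 0.034] 44 table z -0.0019
 spooltop [0.6436 0.0663] [0.69   0.1256] 112
  y -0.4 near maxx 0.6 zmax 0.501 far [ 0.6  -0.45  0.08] 0.4
  y -0.3 near maxx 0.6 zmax 0.493 far [ 0.6  -0.35  0.08] 0.44
  y -0.2 near maxx None zmax None far [ 0.77 -0.25  0.08] 0.43
  y -0.1 near maxx 0.455 zmax 0.69 far [ 0.7  -0.15  0.08] 0.51
  y -0.0 near maxx 0.459 zmax 0.706 far [ 0.7  -0.05  0.08] 0.53
  y 0.1 near maxx 0.46 zmax 0.27 far [0.69 0.05 0.08] 0.57
  y 0.2 near maxx 0.46 zmax 0.259 far [0.69 0.15 0.08] 0.58
  y 0.3 near maxx 0.46 zmax 0.245 far [0.7  0.25 0.08] 0.65
  y 0.4 near maxx None zmax None far [0.7  0.35 0.08] 0.66
tray ((580.6258544921875, -158.65377807617188), (123.85607147216797, 147.73158264160156), 4.91991662979126)
weight [ 0.575 -0.206  0.017]
```

View pics/g.png

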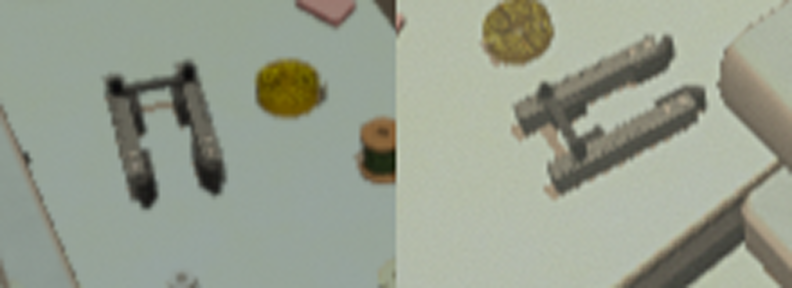

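The gauge mouth faces −y and the no-go cross bar is at the +y end. Next I'll check the white structures near the tray and collect world coordinates for the planned path.

Run:
```python
from h import *
P=np.load("sceneP.npy")
for u,v in((313,283),(305,275),(320,283),(300,300),(353,207),(375,150),(335,290),(345,300),(380,310),(330,320),(282,380),(290,372),(400,230)): print((u,v),P[v,u].round(3))
```

```text
(313, 283) [ 0.484 -0.324  0.479]
(305, 275) [ 0.48  -0.32   0.486]
(320, 283) [ 0.488 -0.326  0.479]
(300, 300) [ 0.473 -0.329  0.476]
(353, 207) [ 0.5   -0.321  0.545]
(375, 150) [ 0.5   -0.323  0.585]
(335, 290) [ 0.682 -0.185  0.002]
(345, 300) [ 0.5   -0.339  0.468]
(380, 310) [ 0.736 -0.255  0.002]
(330, 320) [ 0.642 -0.231  0.002]
(282, 380) [ 0.487 -0.313  0.179]
(290, 372) [ 0.532 -0.277  0.   ]
(400, 230) [ 0.487 -0.356  0.58 ]
```

View pics/side0.png

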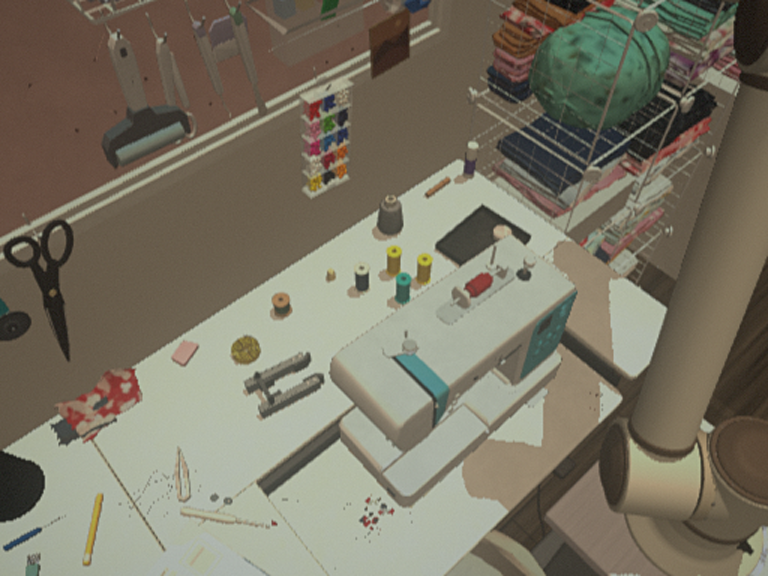

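The wire rack fills x > 0.47, y < −0.31, so I'll swing inward and up, cross over the machine, then go to the spool.

```bash
python3 -m creep '[[0.5,-30,40,-15,0,0,0],[0.5,-60,80,-40,0,0,0],[0.5,-90,120,-60,0,0,0],[0.5,-110,150,-80,0,0,0],[0.5,-130,180,-90,0,0,0],[0.5,-155,210,-100,0,0,0],[0.5,-180,240,-100,0,0,0],[0.5,-206,270,-100,0,0,0]]'
```

```text
time_s: 1.67
tcp_pos: [0.3368, -0.2476, 0.5051]
ee_rot: [[-0.895, -0.447, 0.003], [-0.447, 0.895, -0.001], [-0.003, -0.003, -1.0]]
wrist_force: [-0.1, -0.2, 0.2]
gripper_width: 0.747
gripper_force: 0.0
```

```bash
python3 -m creep '[[0.5,-36,13,0,0,0,-7],[0.5,-72,26,0,0,0,-14],[0.5,-108,40,0,0,0,-21],[0.5,-144,53,0,0,0,-28],[0.5,-180,66,0,0,0,-35],[0.5,-216,80,0,0,0,-42],[0.5,-252,93,0,0,0,-49],[0.5,-290,107,0,0,0,-56]]'; python3 -c "
from h import *
s=r.sense();R=np.array(s['ee_rot']);print(np.array(s['joints']).round(1));print('to go',(R.T@(np.array([.658,.094,.44])-s['tcp_pos'])*1000).round(1),'turn left',(260.4-np.degrees(np.arctan2(R[1,1],R[0,1])))%360)"
```

```text
time_s: 2.33
tcp_pos: [0.5495, -0.0222, 0.5039]
ee_rot: [[-0.123, -0.992, 0.001], [-0.992, 0.123, 0.0], [-0.0, -0.001, -1.0]]
wrist_force: [0.5, -0.1, 0.7]
gripper_width: 0.751
gripper_force: 0.0
[ 14.6  11.6  -0.2   0.  -78.2 -21.6]
to go [-128.7  -93.3   63.9] turn left 87.45771888259242
```

```bash
python3 -m creep '[[0.5,-20,-14,0,0,0,-7],[0.5,-40,-28,0,0,0,-14],[0.5,-60,-42,10,0,0,-21],[0.5,-80,-56,20,0,0,-28],[0.5,-100,-70,30,0,0,-35],[0.5,-120,-84,40,0,0,-42],[0.5,-129,-93,50,0,0,-49],[0.5,-129,-93,60,0,0,-56]]' && python3 -m creep '[[0.5,0,0,0,0,0,-7],[0.5,0,0,0,0,0,-14],[0.5,0,0,0,0,0,-21],[0.5,0,0,0,0,0,-28],[0.5,0,0,0,0,0,-31],[0.5,0,0,0,0,0,-31],[0.5,0,0,0,0,0,-31]]'
python3 - <<'E'
from h import *
s=r.sense();E=T("wrist",s);im,d=vision.capture("wrist");P=cloud("wrist",d,E)
print(np.array(s['joints']).round(1)); R=np.array(s['ee_rot'])
q=P[(abs(P[...,0]-.66)<.03)&(abs(P[...,1]-.096)<.03)&(P[...,2]>.052)&(P[...,2]<.075)]
c=np.append((q.min(0)+q.max(0))[:2]/2,0);print(len(q),q.min(0),q.max(0),"c",c)
print("to go",(R.T@(c+[0,0,.218]-s['tcp_pos'])*1000).round(1),np.degrees(np.arctan2(R[1,1],R[0,1])),(vision.camera_model("wrist")["mount"]).round(3).tolist() if hasattr(vision.camera_model("wrist")["mount"],"round") else vision.camera_model("wrist")["mount"])
save("w1.png",im)
E
```

```text
time_s: 3.0
tcp_pos: [0.6594, 0.0942, 0.4415]
ee_rot: [[0.755, -0.656, -0.001], [-0.656, -0.755, -0.0], [-0.0, 0.001, -1.0]]
wrist_force: [0.2, -0.4, 0.1]
gripper_width: 0.751
gripper_force: 0.0
time_s: 3.58
tcp_pos: [0.6577, 0.0921, 0.4434]
ee_rot: [[0.983, -0.183, -0.0], [-0.183, -0.983, -0.0], [-0.0, 0.0, -1.0]]
wrist_force: [-0.1, -0.6, 0.5]
gripper_width: 0.746
gripper_force: 0.0
[ 21.9  24.7  10.2  -0.  -75.5  57.6]
388 [0.64442389 0.0791114  0.05263901] [0.67301482 0.10796187 0.06405601] c [0.65871936 0.09353663 0.        ]
to go [  0.8  -1.6 225.4] -100.51907862923045 [[-0.0, -0.957, -0.29, 0.08], [1.0, 0.0, -0.001, -0.001], [0.001, -0.29, 0.957, 0.019], [0.0, 0.0, 0.0, 1.0]]
```

View pics/w1.png

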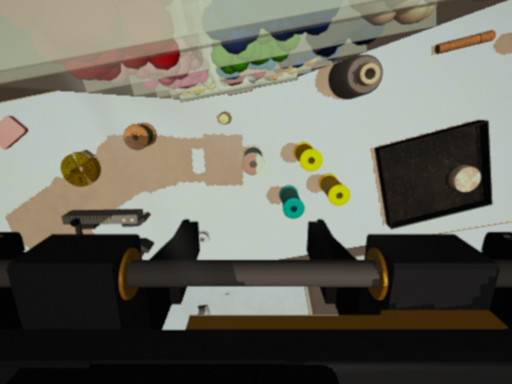

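```bash
python3 -m creep '[[0.2,1,-1,40,0,0,0],[0.2,1,-1,80,0,0,0],[0.2,1,-1,120,0,0,0],[0.2,1,-1,150,0,0,0],[0.2,1,-1,180,0,0,0],[0.2,1,-1,205,0,0,0],[0.2,1,-1,218,0,0,0],[0.2,1,-1,225,0,0,0]]' && python3 -m creep '[[0.2,0,0,0,0,0,0],[-0.4,0,0,0,0,0,0],[-0.6,0,0,0,0,0,0],[-0.6,0,0,0,0,0,0],[-0.6,0,0,0,0,0,0],[-0.6,0,0,0,0,0,0],[-0.6,0,0,0,0,0,0],[-0.6,0,0,0,0,0,0]]'
```

```text
time_s: 4.3
tcp_pos: [0.6582, 0.0927, 0.2155]
ee_rot: [[0.983, -0.182, -0.005], [-0.182, -0.983, -0.001], [-0.004, 0.002, -1.0]]
wrist_force: [-0.1, 0.0, -0.3]
gripper_width: 0.601
gripper_force: 0.0
time_s: 4.97
tcp_pos: [0.6592, 0.093, 0.2195]
ee_rot: [[0.984, -0.181, 0.002], [-0.181, -0.984, 0.0], [0.002, -0.001, -1.0]]
wrist_force: [-1.0, -0.2, 4.0]
gripper_width: 0.326
gripper_force: 29.8
```

```bash
python3 -m creep '[[-0.6,0,0,-10,0,0,0],[-0.6,0,0,-40,0,0,0],[-0.6,0,0,-80,0,0,0],[-0.6,-15,-20,-115,0,0,0],[-0.6,-35,-45,-140,0,0,0],[-0.6,-55,-75,-160,0,0,0],[-0.6,-75,-105,-180,0,0,0],[-0.6,-95,-135,-200,0,0,0]]' && python3 -m creep '[[-0.6,-20,-30,0,0,0,0],[-0.6,-41,-60,0,0,0,0],[-0.6,-41,-60,0,0,0,0],[-0.6,-41,-60,0,0,0,0],[-0.6,-41,-60,0,0,0,0]]'
cat > gl.py <<'E'
from h import *
import sys
from scipy.optimize import minimize
s=r.sense();E=T("wrist",s);im,d=vision.capture("wrist");P=cloud("wrist",d,E); np.savez("w.npz",im=im,P=P)
save(sys.argv[1],im)
R=np.array(s['ee_rot']); print("tcp",np.round(s['tcp_pos'],4))
p=P[(d>0)&(P[...,0]>.52)&(P[...,0]<.66)&(P[...,1]>.24)&(P[...,1]<.42)&(P[...,2]>.021)&(P[...,2]<.045)]
print(len(p)); c,sz,a=cv2.minAreaRect(p[:,:2].astype(np.float32)*1000); print("rect",np.round(c,1),np.round(sz,1),a)
q=P[(d>0)&(P[...,0]>.5)&(P[...,0]<.63)&(P[...,1]>.17)&(P[...,1]<.26)&(P[...,2]>.006)&(P[...,2]<.02)]
print("bobbin?",len(q),np.median(q,0).round(3) if len(q) else "")
E
python3 gl.py w2.png
```

```text
time_s: 5.63
tcp_pos: [0.5887, 0.2437, 0.4203]
ee_rot: [[0.983, -0.182, 0.0], [-0.182, -0.983, 0.0], [0.0, -0.001, -1.0]]
wrist_force: [0.7, 0.6, -0.4]
gripper_width: 0.328
gripper_force: 29.8
time_s: 6.05
tcp_pos: [0.5602, 0.3091, 0.4185]
ee_rot: [[0.984, -0.181, -0.0], [-0.181, -0.984, -0.001], [-0.0, 0.001, -1.0]]
wrist_force: [0.9, -0.8, -0.3]
gripper_width: 0.327
gripper_force: 29.8
tcp [0.5602 0.3091 0.4185]
2614
rect [582.5 328.9] [120.9  69.3] 80.28813934326172
bobbin? 183 [0.546 0.195 0.012]
```

View pics/w2.png

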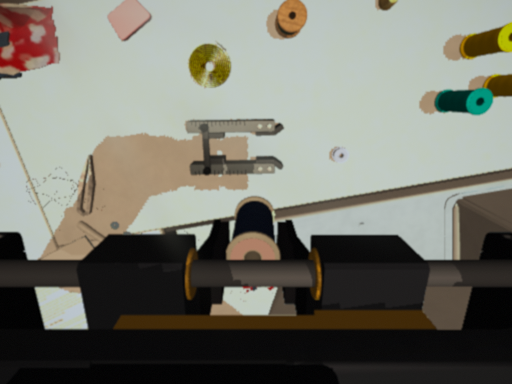

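The wrist view shows the gauge at columns 187–282, rows 118–175, with its mouth on the right. The bobbin is at (340,155), just ahead of the mouth. The held spool is at about (253,230). Next I'll refine the lane line and the spool's position in the hand.

Run:
```python
from h import *
from scipy.optimize import least_squares
w=np.load("w.npz");P=w["P"];s=r.sense();R=np.array(s['ee_rot']);t=np.array(s['tcp_pos'])
def gf(P,o,a):
    c,sn=np.cos(a),np.sin(a); q=P[...,:2]-o; return np.stack([q@[c,sn],q@[-sn,c],P[...,2]],-1)
o=np.array([.5825,.3289])
for src,A in(("wrist",P),("scene",np.load("sceneP.npy")),("side",np.load("sideP.npy"))):
  best=None
  for deg in np.arange(78,83,.1):
    g=gf(A,o,np.radians(deg)); k=(abs(g[...,0])<.045)&(abs(g[...,1])<.05)&(g[...,2]>.021)&(g[...,2]<.045); y=g[k][:,1]
    wd=np.percentile(y,98)-np.percentile(y,2)
    if best is None or wd<best[0]: best=(wd,deg,g,k)
  wd,deg,g,k=best
  print(src,"deg",round(deg,1),"width98",round(wd*1e3,1))
  for lo,hi in((-.061,-.049),(-.047,-.027),(-.025,-.005),(-.005,.02),(.02,.04),(.04,.062)):
    y=np.sort(g[(g[...,0]>lo)&(g[...,0]<hi)&(abs(g[...,1])<.045)&(g[...,2]>.021)&(g[...,2]<.045)][:,1])*1e3
    a=y[y<0];b=y[y>0]
    if len(a)>8 and len(b)>8: print("  ",lo,hi,np.percentile(a,[2,98]).round(1),np.percentile(b,[2,98]).round(1),"mid out",round((np.percentile(a,2)+np.percentile(b,98))/2,2),"mid in",round((np.percentile(a,98)+np.percentile(b,2))/2,2))
  k=(abs(g[...,1])<.04)&(g[...,2]>.021)&(g[...,2]<.045)&(abs(g[...,0])<.075); x=g[k][:,0]*1e3; print("  x ext",np.percentile(x,[.5,99.5]).round(1)); 
  k=(abs(g[...,1])<.012)&(g[...,2]>.015)&(abs(g[...,0])<.075)&(g[...,2]<.05); print("  bar x",np.percentile(g[k][:,0],[3,97]).round(4),k.sum())
L=(P-t)@R*1e3
k=(abs(L[...,1])<25)&(L[...,2]>140)&(L[...,2]<225)&(abs(L[...,0])<25); q=L[k]
for z in range(150,222,6):
    v=q[abs(q[:,2]-z)<3]
    if len(v)>3: print("L z",z,len(v),"x",v[:,0].min().round(1),v[:,0].max().round(1),"y",v[:,1].min().round(1),v[:,1].max().round(1))
```

```text
wrist deg 79.4 width98 66.2
   -0.061 -0.049 [-29.5 -18.3] [15.1 29.1] mid out -0.2 mid in -1.6
   -0.047 -0.027 [-35.2 -17.1] [14.1 31.9] mid out -1.62 mid in -1.49
   -0.025 -0.005 [-34.2 -21.3] [19.2 32. ] mid out -1.1 mid in -1.07
   -0.005 0.02 [-34.1 -14.4] [13.3 33.4] mid out -0.32 mid in -0.5
   0.02 0.04 [-33.8  -1.2] [ 2.3 33.5] mid out -0.15 mid in 0.5
   0.04 0.062 [-33.6 -10.9] [20.2 33.6] mid out 0.01 mid in 4.65
  x ext [-58.6  59. ]
  bar x [0.0327 0.0403] 127
scene deg 79.8 width98 66.1
   -0.061 -0.049 [-32.2 -17.7] [15.8 30.9] mid out -0.68 mid in -0.96
   -0.047 -0.027 [-34.3 -16.2] [15.7 32.9] mid out -0.74 mid in -0.28
   -0.025 -0.005 [-33.6 -20.5] [20.  32.8] mid out -0.39 mid in -0.29
   -0.005 0.02 [-34.3 -14.3] [14.  33.7] mid out -0.32 mid in -0.12
   0.02 0.04 [-32.3  -1.8] [ 1.5 33.1] mid out 0.44 mid in -0.11
   0.04 0.062 [-33.5  -6.6] [16.4 34. ] mid out 0.27 mid in 4.94
  x ext [-60.3  58.3]
  bar x [0.0316 0.0407] 28
side deg 81.7 width98 66.9
   -0.061 -0.049 [-27.  -15.6] [19.5 29.6] mid out 1.33 mid in 1.92
   -0.047 -0.027 [-32.1 -14.1] [16.8 36.6] mid out 2.25 mid in 1.32
   -0.025 -0.005 [-34.5 -18.5] [20.8 34.7] mid out 0.09 mid in 1.15
   -0.005 0.02 [-33.9 -14. ] [16.  35.5] mid out 0.81 mid in 1.04
   0.02 0.04 [-31.9  -1.7] [ 4.3 33.5] mid out 0.78 mid in 1.34
   0.04 0.062 [-34.3  -6.1] [ 1.  33.7] mid out -0.3 mid in -2.55
  x ext [-56.8  61. ]
  bar x [0.0313 0.0417] 28
L z 150 228 x 3.8 11.5 y -24.9 23.5
L z 156 1375 x -2.5 13.8 y -24.9 22.5
L z 162 320 x -5.9 13.1 y -24.6 21.6
L z 168 437 x -6.4 11.9 y -24.4 21.4
L z 174 358 x -6.5 11.8 y -24.5 21.2
L z 180 281 x -4.8 12.0 y -24.4 21.3
L z 186 123 x 3.8 12.0 y -13.0 10.3
L z 192 150 x 0.6 11.9 y -13.6 11.4
L z 198 103 x 0.4 11.9 y -13.1 11.7
L z 204 113 x 0.3 11.8 y -13.0 11.6
L z 210 93 x 0.5 11.9 y -13.1 11.8
L z 216 232 x -5.2 13.4 y -15.1 13.7
```

```bash
python3 -m creep '[[-0.6,10,34,0,0,0,-0.8],[-0.6,20.5,67.6,0,0,0,-0.8],[-0.6,20.5,67.6,40,0,0,-0.8],[-0.6,20.5,67.6,80,0,0,-0.8],[-0.6,20.5,67.6,120,0,0,-0.8],[-0.6,20.5,67.6,150,0,0,-0.8],[-0.6,20.5,67.6,175,0,0,-0.8],[-0.6,20.5,67.6,188,0,0,-0.8]]' && python3 -m creep '[[-0.6,0,0,0,0,0,0],[-0.6,0,0,2,0,0,0],[-0.6,0,0,2,0,0,0],[-0.6,0,0,2,0,0,0]]'
cat > st.py <<'E'
from h import *
s=r.sense();R=np.array(s['ee_rot']);a=np.radians(80.4);d=np.array([np.cos(a),np.sin(a)]);l=np.array([-d[1],d[0]])
g=np.array(s['tcp_pos'])[:2]-[.58067,.31806];f=np.array(s['wrist_force'])
print("gauge x %.1f yleft %.1f foot %.1f | F along %.1f left %.1f z %.1f | yaw %.2f t %.2f"%(g@d*1e3,g@l*1e3,s['tcp_pos'][2]*1e3-219.5,f[:2]@d,f[:2]@l,f[2],np.degrees(np.arctan2(R[1,1],R[0,1]))%360-180,s['time_s']))
print("tilt",R[:,2].round(4))
E
python3 st.py
python3 - <<'E'
from h import *
# spool & gauge in gauge coordinates from all three cameras
a=np.radians(80.4);d=np.array([np.cos(a),np.sin(a)]);l=np.array([-d[1],d[0]])
ims=[]
for n in("scene","side","wrist"):
    E=T(n);im,dep=vision.capture(n);P=cloud(n,dep,E);q=P[...,:2]-[.58067,.31806];G=np.stack([q@d,q@l,P[...,2]],-1)*1e3
    ok=dep>0
    k=ok&(abs(G[...,0]+80)<22)&(abs(G[...,1])<22)
    for lo,hi in((1,12),(12,34)):
        v=G[k&(G[...,2]>lo)&(G[...,2]<hi)]
        if len(v)>5: print(n,"spool",lo,hi,len(v),"x",v[:,0].min().round(1),v[:,0].max().round(1),"y",np.percentile(v[:,1],[1,99]).round(1),"mid",np.percentile(v[:,1],[1,99]).mean().round(2),"zmin",v[:,2].min().round(1))
    v=G[ok&(G[...,0]>-38)&(G[...,0]<-14)&(abs(G[...,1])<40)&(G[...,2]>21)&(G[...,2]<32)][:,1]
    if len(v)>10: print("   go gap outer",np.percentile(v,[2,98]).round(1),"inner",np.percentile(v[v<0],98).round(1),np.percentile(v[v>0],2).round(1))
    np.save(n+"I.npy",im)
save("mouth.png",np.vstack([cv2.resize(np.load("sceneI.npy")[110:190,160:270],None,fx=4,fy=4)[:300],cv2.resize(np.load("sideI.npy")[200:280,160:270],None,fx=4,fy=4)[:300]]))
E
```

```text
time_s: 6.77
tcp_pos: [0.5679, 0.2366, 0.2265]
ee_rot: [[0.985, -0.171, -0.006], [-0.171, -0.985, -0.004], [-0.005, 0.005, -1.0]]
wrist_force: [-0.0, 0.1, -0.2]
gripper_width: 0.324
gripper_force: 29.8
time_s: 7.1
tcp_pos: [0.569, 0.2389, 0.2301]
ee_rot: [[0.986, -0.168, 0.002], [-0.168, -0.986, 0.002], [0.002, -0.002, -1.0]]
wrist_force: [-0.2, 0.4, -0.4]
gripper_width: 0.327
gripper_force: 29.8
gauge x -80.0 yleft -1.7 foot 10.6 | F along 0.3 left 0.2 z -0.4 | yaw 80.34 t 7.10
tilt [ 0.0025  0.0016 -1.    ]
scene spool 1 12 108 x -101.7 -58.7 y [-21.8  21.8] mid -0.01 zmin 1.0
scene spool 12 34 70 x -93.5 -80.5 y [-14.   12.4] mid -0.8 zmin 12.5
side spool 1 12 6 x -68.1 -58.5 y [-2.8 18.4] mid 7.78 zmin 3.0
side spool 12 34 19 x -71.1 -63.9 y [-1.8 10. ] mid 4.12 zmin 13.1Traceback (most recent call last):
  File "<stdin>", line 13, in <module>
    return _quantile_unchecked(
        a, q, axis, out, overwrite_input, method, keepdims, weights)
    return _ureduce(a,
                    func=_quantile_ureduce_func,
    ...<5 lines>...
                    overwrite_input=overwrite_input,
                    method=method)
    r = func(a, **kwargs)
    result = _quantile(arr,
                       quantiles=q,
    ...<2 lines>...
                       out=out,
                       weights=wgt)
    slices_having_nans = np.isnan(arr[-1, ...])
                                  ~~~^^^^^^^^^
IndexError: index -1 is out of bounds for axis 0 with size 0
```

```bash
python3 -m creep '[[-0.6,-0.5,0,5,0,0,0],[-0.6,-0.5,-6,5,0,0,0],[-0.6,-0.5,-12,5,0,0,0],[-0.6,-0.5,-18,5,0,0,0],[-0.6,-0.5,-21,5,0,0,0],[-0.6,-0.5,-22,5,0,0,0],[-0.6,-0.5,-22,5,0,0,0],[-0.6,-0.5,-22,5,0,0,0]]'; python3 st.py;  python3 - <<'E'
from h import *
a=np.radians(80.4);d=np.array([np.cos(a),np.sin(a)]);l=np.array([-d[1],d[0]])
t=np.array(r.sense()['tcp_pos'])[:2]-[.58067,.31806]; X=t@d*1e3
for n in("scene","side"):
    E=T(n);im,dep=vision.capture(n);P=cloud(n,dep,E);q=P[...,:2]-[.58067,.31806];G=np.stack([q@d,q@l,P[...,2]],-1)*1e3
    ok=dep>0
    k=ok&(abs(G[...,0]-X)<20)&(abs(G[...,1])<16)
    v=G[k&(G[...,2]>12)&(G[...,2]<36)]
    if len(v)>5: print(n,"spool",len(v),"y",np.percentile(v[:,1],[1,99]).round(1),"mid",np.percentile(v[:,1],[1,99]).mean().round(2))
    v=G[ok&(G[...,0]>-38)&(G[...,0]<-16)&(abs(G[...,1])<40)&(G[...,2]>21)&(G[...,2]<32)][:,1]
    if len(v)>10: print("   go gap outer",np.percentile(v,[2,98]).round(1),"inner",v[v<0].max().round(1),v[v>0].min().round(1))
    np.save(n+"I.npy",im)
save("mouth.png",np.vstack([cv2.resize(np.load("sceneI.npy")[110:185,160:270],None,fx=4,fy=4)[:300],cv2.resize(np.load("sideI.npy")[215:290,140:250],None,fx=4,fy=4)[:300]]))
E
```

```text
time_s: 7.87
tcp_pos: [0.5714, 0.261, 0.2234]
ee_rot: [[0.986, -0.167, -0.0], [-0.167, -0.986, -0.0], [-0.0, 0.0, -1.0]]
wrist_force: [0.0, -0.6, -0.0]
gripper_width: 0.329
gripper_force: 29.8
gauge x -57.8 yleft -0.4 foot 3.9 | F along -0.6 left -0.1 z -0.0 | yaw 80.38 t 7.87
tilt [-3.e-04 -2.e-04 -1.e+00]
scene spool 60 y [-9.8 13.1] mid 1.65
side spool 43 y [ 0.3 14.5] mid 7.41Traceback (most recent call last):
  File "<stdin>", line 11, in <module>
    return umr_maximum(a, axis, None, out, keepdims, initial, where)
ValueError: zero-size array to reduction operation maximum which has no identity
```

```bash
python3 -m creep '[[-0.6,0.6,-2,0,0,0,0],[-0.6,0.6,-4,0,0,0,0],[-0.6,0.6,-6,0,0,0,0],[-0.6,0.6,-8,0,0,0,0],[-0.6,0.6,-9,0,0,0,0],[-0.6,0.6,-9,0,0,0,0],[-0.6,0.6,-9,0,0,0,0]]'>/dev/null; python3 st.py; python3 -m creep '[[-0.6,0,-1,0,0,0,0],[-0.6,0,-2,0,0,0,0],[-0.6,0,-3,0,0,0,0],[-0.6,0,-3,0,0,0,0]]' >/dev/null; python3 st.py; python3 -m creep '[[-0.6,0,-0.7,0,0,0,0],[-0.6,0,-1.4,0,0,0,0],[-0.6,0,-2,0,0,0,0],[-0.6,0,-2,0,0,0,0]]' >/dev/null; python3 st.py
```

```text
gauge x -48.8 yleft -1.1 foot 3.9 | F along 0.2 left -1.0 z -0.6 | yaw 80.38 t 8.55
tilt [-1.e-04 -0.e+00 -1.e+00]
gauge x -45.7 yleft -1.2 foot 4.0 | F along 0.1 left -0.6 z -0.9 | yaw 80.38 t 8.88
tilt [ 2.e-04  1.e-04 -1.e+00]
gauge x -43.8 yleft -1.1 foot 4.0 | F along -1.0 left -0.5 z -1.2 | yaw 80.38 t 9.22
tilt [ 1.e-04  1.e-04 -1.e+00]
```

```bash
python3 -m creep '[[-0.6,0,-0.5,0,0,0,0],[-0.6,0,-1,0,0,0,0],[-0.6,0,-1,0,0,0,0],[-0.6,0,-1,0,0,0,0]]' >/dev/null; python3 st.py|head -1; python3 -m creep '[[-0.6,0,-0.5,0,0,0,0],[-0.6,0,-1,0,0,0,0],[-0.6,0,-1,0,0,0,0],[-0.6,0,-1,0,0,0,0]]' >/dev/null; python3 st.py|head -1
```

```text
gauge x -42.9 yleft -1.1 foot 4.0 | F along -0.9 left -0.4 z 0.2 | yaw 80.38 t 9.55
gauge x -41.9 yleft -1.1 foot 3.9 | F along -0.2 left -0.7 z -0.1 | yaw 80.38 t 9.88
```

```bash
python3 -m creep '[[-0.6,0,-0.5,0,0,0,0],[-0.6,0,-1,0,0,0,0],[-0.6,0,-1,0,0,0,0],[-0.6,0,-1,0,0,0,0]]' >/dev/null; python3 st.py|head -1; python3 -m creep '[[-0.6,0,-0.5,0,0,0,0],[-0.6,0,-1,0,0,0,0],[-0.6,0,-1,0,0,0,0],[-0.6,0,-1,0,0,0,0]]' >/dev/null; python3 st.py|head -1
```

```text
gauge x -40.9 yleft -1.1 foot 4.0 | F along 0.7 left 0.4 z -0.1 | yaw 80.38 t 10.22
gauge x -39.8 yleft -1.1 foot 4.0 | F along 0.5 left 0.9 z -0.6 | yaw 80.38 t 10.55
```

```bash
python3 st.py|head -1;python3 -m creep '[[-0.6,0,-0.5,0,0,0,0],[-0.6,0,-1,0,0,0,0],[-0.6,0,-1,0,0,0,0],[-0.6,0,-1,0,0,0,0]]' >/dev/null; python3 st.py|head -1; python3 -m creep '[[-0.6,0,0,0,0,0,0]]' >/dev/null; python3 st.py|head -1
```

```text
gauge x -39.8 yleft -1.1 foot 4.0 | F along 0.5 left 0.9 z -0.6 | yaw 80.38 t 10.55
gauge x -38.9 yleft -1.1 foot 3.9 | F along 1.1 left -0.4 z -1.2 | yaw 80.38 t 10.88
gauge x -38.9 yleft -1.1 foot 3.9 | F along -0.3 left 0.6 z 0.0 | yaw 80.37 t 10.97
```

```bash
python3 -m creep '[[-0.6,0,-0.4,0,0,0,0],[-0.6,0,-0.8,0,0,0,0],[-0.6,0,-0.8,0,0,0,0]]' >/dev/null; python3 st.py|head -1; python3 -m creep '[[-0.6,0,0,0,0,0,0]]' >/dev/null; python3 st.py|head -1
```

```text
gauge x -38.0 yleft -1.1 foot 4.0 | F along 0.5 left -0.4 z -0.0 | yaw 80.38 t 11.22
gauge x -38.1 yleft -1.1 foot 4.0 | F along -0.2 left -0.1 z -0.4 | yaw 80.37 t 11.30
```

The spool has entered the go gap with no contact force, so I'll continue.

```bash
python3 -m creep '[[-0.6,0,-0.7,0,0,0,0],[-0.6,0,-1.4,0,0,0,0],[-0.6,0,-2,0,0,0,0],[-0.6,0,-2,0,0,0,0]]' >/dev/null; python3 st.py|head -1; python3 -m creep '[[-0.6,0,-0.7,0,0,0,0],[-0.6,0,-1.4,0,0,0,0],[-0.6,0,-2,0,0,0,0],[-0.6,0,-2,0,0,0,0]]' >/dev/null; python3 st.py|head -1
```

```text
gauge x -35.9 yleft -1.1 foot 3.9 | F along 0.5 left 0.6 z -1.2 | yaw 80.38 t 11.63
gauge x -34.0 yleft -1.1 foot 4.0 | F along -0.1 left 0.1 z 0.3 | yaw 80.38 t 11.97
```

```bash
python3 -m creep '[[-0.6,0,-0.7,0,0,0,0],[-0.6,0,-1.4,0,0,0,0],[-0.6,0,-2.1,0,0,0,0],[-0.6,0,-2.8,0,0,0,0],[-0.6,0,-3.5,0,0,0,0],[-0.6,0,-4,0,0,0,0],[-0.6,0,-4,0,0,0,0]]' >/dev/null; python3 st.py|head -1
```

```text
gauge x -30.0 yleft -1.1 foot 4.0 | F along 0.2 left -0.0 z -0.6 | yaw 80.38 t 12.55
```

```bash
python3 -m creep '[[-0.6,0,-0.7,0,0,0,0],[-0.6,0,-1.4,0,0,0,0],[-0.6,0,-2.1,0,0,0,0],[-0.6,0,-2.8,0,0,0,0],[-0.6,0,-3.5,0,0,0,0],[-0.6,0,-4,0,0,0,0],[-0.6,0,-4,0,0,0,0]]' >/dev/null; python3 st.py|head -1
```

```text
gauge x -26.0 yleft -1.1 foot 3.9 | F along -0.3 left 0.4 z -1.3 | yaw 80.38 t 13.13
```

```bash
python3 -m creep '[[-0.6,0,-0.7,0,0,0,0],[-0.6,0,-1.4,0,0,0,0],[-0.6,0,-2.1,0,0,0,0],[-0.6,0,-2.8,0,0,0,0],[-0.6,0,-3.5,0,0,0,0],[-0.6,0,-4.2,0,0,0,0],[-0.6,0,-5,0,0,0,0],[-0.6,0,-5,0,0,0,0]]' >/dev/null; python3 st.py|head -1
```

```text
gauge x -20.9 yleft -1.1 foot 4.0 | F along 0.4 left -0.2 z 0.1 | yaw 80.38 t 13.80
```

```bash
python3 -m creep '[[-0.6,0,-0.7,0,0,0,0],[-0.6,0,-1.4,0,0,0,0],[-0.6,0,-2.1,0,0,0,0],[-0.6,0,-2.8,0,0,0,0],[-0.6,0,-3.5,0,0,0,0],[-0.6,0,-4.2,0,0,0,0],[-0.6,0,-5,0,0,0,0],[-0.6,0,-5,0,0,0,0]]' >/dev/null; python3 st.py|head -1
```

```text
gauge x -15.9 yleft -1.2 foot 4.0 | F along 0.1 left -0.3 z -0.0 | yaw 80.38 t 14.47
```

```bash
python3 -m creep '[[-0.6,0,-0.7,0,0,0,0],[-0.6,0,-1.4,0,0,0,0],[-0.6,0,-2.1,0,0,0,0],[-0.6,0,-2.8,0,0,0,0],[-0.6,0,-3.5,0,0,0,0],[-0.6,0,-4.2,0,0,0,0],[-0.6,0,-5,0,0,0,0],[-0.6,0,-5,0,0,0,0]]' >/dev/null; python3 st.py|head -1
```

```text
gauge x -10.9 yleft -1.1 foot 4.0 | F along 1.2 left -0.6 z -1.0 | yaw 80.38 t 15.13
```

```bash
python3 -m creep '[[-0.6,0,-1.5,0,0,0,0],[-0.6,0,-3,0,0,0,0],[-0.6,0,-4.5,0,0,0,0],[-0.6,0,-6,0,0,0,0],[-0.6,0,-7.5,0,0,0,0],[-0.6,0,-9,0,0,0,0],[-0.6,0,-10.5,0,0,0,0],[-0.6,0,-12,0,0,0,0]]' >/dev/null; python3 st.py|head -1
python3 - <<'E'
from h import *
a=np.radians(80.4);d=np.array([np.cos(a),np.sin(a)]);l=np.array([-d[1],d[0]])
for n,P in(("wrist",np.load("w.npz")["P"]),("scene",np.load("sceneP.npy")),("side",np.load("sideP.npy"))):
    q=P[...,:2]-[.58067,.31806];G=np.stack([q@d,q@l+.0006,P[...,2]],-1)*1e3
    for sg in(-1,1):
        v=G[(sg*G[...,1]>13)&(sg*G[...,1]<17)&(G[...,2]>18)&(G[...,2]<34)&(G[...,0]>-10)&(G[...,0]<70)][:,0]
        print(n,sg,len(v),np.sort(v)[:6].round(1))
E
```

```text
gauge x 1.1 yleft -1.1 foot 4.0 | F along 0.5 left -0.3 z 0.2 | yaw 80.38 t 15.80
wrist -1 72 [25.6 25.7 25.7 26.6 26.6 26.7]
wrist 1 63 [25.6 25.7 25.8 25.9 26.7 26.7]
scene -1 15 [25.5 26.2 26.4 27.  27.1 27.6]
scene 1 17 [25.1 26.5 26.7 26.7 27.8 29.7]
side -1 16 [27.2 29.7 30.9 33.3 35.3 36.4]
side 1 16 [28.  29.4 31.5 32.4 33.7 34.8]
```

The no-go front is at about x = 25.5 mm, so the spool should stop with its axis at about 18.

```bash
python3 -m creep '[[-0.6,0,-2,0,0,0,0],[-0.6,0,-4,0,0,0,0],[-0.6,0,-6,0,0,0,0],[-0.6,0,-8,0,0,0,0],[-0.6,0,-10,0,0,0,0],[-0.6,0,-11.5,0,0,0,0],[-0.6,0,-12.5,0,0,0,0],[-0.6,0,-12.5,0,0,0,0]]' >/dev/null; python3 st.py|head -1;  python3 -m creep '[[-0.6,0,-0.3,0,0,0,0],[-0.6,0,-0.6,0,0,0,0],[-0.6,0,-0.6,0,0,0,0]]' >/dev/null; python3 st.py|head -1; python3 -m creep '[[-0.6,0,-0.3,0,0,0,0],[-0.6,0,-0.6,0,0,0,0],[-0.6,0,-0.6,0,0,0,0]]' >/dev/null; python3 st.py|head -1
```

```text
gauge x 13.6 yleft -1.1 foot 3.9 | F along 0.8 left -0.3 z 0.3 | yaw 80.39 t 16.47
gauge x 14.0 yleft -1.2 foot 4.0 | F along -0.8 left 0.4 z 0.1 | yaw 80.37 t 16.72
gauge x 14.6 yleft -1.2 foot 4.0 | F along 0.1 left -0.1 z -0.2 | yaw 80.37 t 16.97
```

```bash
python3 -m creep '[[-0.6,0,-0.3,0,0,0,0],[-0.6,0,-0.6,0,0,0,0],[-0.6,0,-0.6,0,0,0,0]]' >/dev/null; python3 st.py|head -1
```

```text
gauge x 15.3 yleft -1.1 foot 4.0 | F along 0.2 left 0.0 z -0.4 | yaw 80.38 t 17.22
```

```bash
python3 -m creep '[[-0.6,0,-0.3,0,0,0,0],[-0.6,0,-0.6,0,0,0,0],[-0.6,0,-0.6,0,0,0,0]]' >/dev/null; python3 st.py|head -1
```

```text
gauge x 15.9 yleft -1.2 foot 4.0 | F along 0.1 left -0.2 z 0.7 | yaw 80.38 t 17.47
```

```bash
python3 -m creep '[[-0.6,0,-0.3,0,0,0,0],[-0.6,0,-0.5,0,0,0,0],[-0.6,0,-0.5,0,0,0,0]]' >/dev/null; python3 st.py|head -1
```

```text
gauge x 16.4 yleft -1.1 foot 3.9 | F along 0.1 left -0.1 z -0.4 | yaw 80.38 t 17.72
```

```bash
python3 -m creep '[[-0.6,0,-0.3,0,0,0,0],[-0.6,0,-0.5,0,0,0,0],[-0.6,0,-0.5,0,0,0,0]]' >/dev/null; python3 st.py|head -1
```

```text
gauge x 16.8 yleft -1.2 foot 4.0 | F along 0.4 left -0.6 z -0.2 | yaw 80.37 t 17.97
```

```bash
python3 -m creep '[[-0.6,0,-0.2,0,0,0,0],[-0.6,0,-0.4,0,0,0,0],[-0.6,0,-0.4,0,0,0,0]]' >/dev/null; python3 st.py|head -1
```

```text
gauge x 17.2 yleft -1.2 foot 4.0 | F along 0.0 left 0.0 z -0.2 | yaw 80.37 t 18.22
```

```bash
python3 -m creep '[[-0.6,0,-0.2,0,0,0,0],[-0.6,0,-0.4,0,0,0,0],[-0.6,0,-0.4,0,0,0,0]]' >/dev/null; python3 st.py|head -1
```

```text
gauge x 17.6 yleft -1.2 foot 4.0 | F along 0.3 left -0.4 z -0.3 | yaw 80.38 t 18.47
```

```bash
python3 -m creep '[[-0.6,0,-0.2,0,0,0,0],[-0.6,0,-0.4,0,0,0,0],[-0.6,0,-0.4,0,0,0,0]]' >/dev/null; python3 st.py|head -1
```

```text
gauge x 17.9 yleft -1.2 foot 3.9 | F along -0.4 left 0.1 z -0.5 | yaw 80.38 t 18.72
```

```bash
python3 -m creep '[[-0.6,0,-0.2,0,0,0,0],[-0.6,0,-0.4,0,0,0,0],[-0.6,0,-0.4,0,0,0,0]]' >/dev/null; python3 st.py|head -1
```

```text
gauge x 18.2 yleft -1.2 foot 3.9 | F along -2.0 left -0.1 z -0.6 | yaw 80.37 t 18.97
```

```bash
python3 -m creep '[[-0.6,0,-0.2,0,0,0,0],[-0.6,0,-0.4,0,0,0,0],[-0.6,0,-0.4,0,0,0,0]]' | grep wrist; python3 st.py|head -1
```

```text
wrist_force: [0.5, -3.6, 0.5]
gauge x 18.4 yleft -1.2 foot 3.9 | F along -3.4 left -1.1 z 0.5 | yaw 80.37 t 19.22
```

Contact, at roughly 4–5 N per mm. I'll add 0.5 mm and hold.

```bash
python3 -m creep '[[-0.6,0,-0.3,0,0,0,0],[-0.6,0,-0.5,0,0,0,0],[-0.6,0,-0.5,0,0,0,0]]' >/dev/null; python3 st.py|head -1; python3 -m creep '[[-0.6,0,0,0,0,0,0],[-0.6,0,0,0,0,0,0]]' >/dev/null; python3 st.py|head -1
```

```text
gauge x 18.8 yleft -1.2 foot 3.9 | F along -5.1 left -0.8 z 1.2 | yaw 80.36 t 19.47
gauge x 18.7 yleft -1.2 foot 3.8 | F along -4.7 left -1.3 z -0.1 | yaw 80.36 t 19.63
```

```bash
python3 -m creep '[[-0.6,0,-0.2,0,0,0,0],[-0.6,0,-0.2,0,0,0,0],[-0.6,0,-0.2,0,0,0,0],[-0.6,0,-0.2,0,0,0,0]]' >/dev/null; python3 st.py|head -1; python3 -m creep '[[-0.6,0,0,0,0,0,0],[-0.6,0,0,0,0,0,0],[-0.6,0,0,0,0,0,0],[-0.6,0,0,0,0,0,0]]' >/dev/null; python3 st.py
```

```text
gauge x 18.8 yleft -1.2 foot 3.9 | F along -5.2 left -1.1 z 1.1 | yaw 80.36 t 19.97
gauge x 18.8 yleft -1.2 foot 3.9 | F along -5.5 left -0.7 z 1.2 | yaw 80.36 t 20.30
tilt [-0.0011 -0.0017 -1.    ]
```

```bash
python3 -m creep '[[-0.6,0,2,0,0,0,0],[-0.6,0,5,0,0,0,0],[-0.6,0,8,0,0,0,0],[-0.6,0,11,0,0,0,0],[-0.6,0,14,0,0,0,0],[-0.6,0,17,0,0,0,0],[-0.6,0,20,0,0,0,0],[-0.6,0,22,0,0,0,0]]' >/dev/null; python3 st.py|head -1; python3 -m creep '[[-0.6,0,1,0,0,0,0],[-0.6,0,2,0,0,0,0],[-0.6,0,3,0,0,0,0],[-0.6,0,4,0,0,0,0],[-0.6,0,5,0,0,0,0],[-0.6,0,6,0,0,0,0],[-0.6,0,7,0,0,0,0],[-0.6,0,8,0,0,0,0]]' >/dev/null; python3 st.py|head -1
```

```text
gauge x -2.9 yleft -1.1 foot 4.0 | F along 0.4 left -0.0 z -0.0 | yaw 80.36 t 20.97
gauge x -10.6 yleft -1.1 foot 4.0 | F along -0.3 left -0.5 z -0.6 | yaw 80.37 t 21.63
```

```bash
python3 -m creep '[[-0.6,0,1.5,0,0,0,0],[-0.6,0,3,0,0,0,0],[-0.6,0,4.5,0,0,0,0],[-0.6,0,6,0,0,0,0],[-0.6,0,7.5,0,0,0,0],[-0.6,0,9,0,0,0,0],[-0.6,0,10.5,0,0,0,0],[-0.6,0,12,0,0,0,0]]' >/dev/null; python3 st.py|head -1
```

```text
gauge x -22.7 yleft -1.1 foot 4.0 | F along -0.3 left -0.8 z 0.6 | yaw 80.37 t 22.30
```

```bash
python3 -m creep '[[-0.6,0,2,0,0,0,0],[-0.6,0,4,0,0,0,0],[-0.6,0,6,0,0,0,0],[-0.6,0,8,0,0,0,0],[-0.6,0,10,0,0,0,0],[-0.6,0,12,0,0,0,0],[-0.6,0,14,0,0,0,0],[-0.6,0,16,0,0,0,0]]' >/dev/null; python3 st.py|head -1
```

```text
gauge x -38.7 yleft -1.1 foot 4.0 | F along 0.1 left 0.2 z -0.8 | yaw 80.37 t 22.97
```

```bash
python3 -m creep '[[-0.6,0,4,0,0,0,0],[-0.6,0,9,0,0,0,0],[-0.6,0,15,0,0,0,0],[-0.6,0,22,0,0,0,0],[-0.6,0,30,0,0,0,0],[-0.6,0,38,0,0,0,0],[-0.6,0,43,0,0,0,0],[-0.6,0,45,0,0,0,0]]' >/dev/null; python3 st.py|head -1;  python3 - <<'E'
from h import *
s=r.sense();R=np.array(s['ee_rot']);a=np.radians(4.92);c=np.array([.5806,-.1587])
for nm,P in(("scene",np.load("sceneP.npy")),):
    im=np.load("sceneI.npy")
ey=np.array([-np.sin(a),np.cos(a)])
for g in(c+.030*ey,): print("target",g,(R.T@(np.array([*g,.40])-s['tcp_pos'])*1000).round(1), "via", (R.T@(np.array([.6,.0,.40])-s['tcp_pos'])*1000).round(1))
E
```

```text
gauge x -84.7 yleft -1.1 foot 4.0 | F along 0.3 left 0.3 z 0.1 | yaw 80.32 t 23.63
target [ 0.57802706 -0.12881054] [  71.3  356.3 -176.4] via [  71.3  225.6 -176.4]
```

```bash
python3 -m creep '[[-0.6,0,0,-20,0,0,0],[-0.6,0,0,-60,0,0,0],[-0.6,0,0,-100,0,0,0],[-0.6,0,10,-125,0,0,0],[-0.6,8,40,-130,0,0,0],[-0.6,15,75,-130,0,0,0],[-0.6,22,110,-130,0,0,0],[-0.6,30,145,-130,0,0,0]]' >/dev/null && python3 -m creep '[[-0.6,8,35,0,0,0,0],[-0.6,16,70,0,0,0,0],[-0.6,24,105,0,0,0,0],[-0.6,32,140,0,0,0,0],[-0.6,38,170,0,0,0,0],[-0.6,41,195,0,0,0,0],[-0.6,41,211,0,0,0,0],[-0.6,41,211,0,0,0,0]]'
python3 - <<'E'
from h import *
s=r.sense();E=T("wrist",s);im,d=vision.capture("wrist");P=cloud("wrist",d,E);R=np.array(s['ee_rot']);save("tray.png",im)
k=(im.max(-1)<70)&(d>0)&(abs(P[...,2])<.03)&(P[...,0]>.45)&(P[...,0]<.7)&(P[...,1]<-.05)&(P[...,1]>-.3)
print(cv2.minAreaRect(P[k][:,:2].astype(np.float32)*1000),"floor z",np.median(P[k][:,2]))
print("to tcp z .2225:",(R.T@(np.array([.578,-.129,.2225])-s['tcp_pos'])*1000).round(1))
E
```

```text
time_s: 24.97
tcp_pos: [0.5777, -0.1301, 0.3533]
ee_rot: [[0.985, -0.171, -0.001], [-0.171, -0.985, -0.0], [-0.0, 0.0, -1.0]]
wrist_force: [0.9, 0.4, -0.6]
gripper_width: 0.327
gripper_force: 29.8
((553.148681640625, -160.42465209960938), (182.75054931640625, 146.55563354492188), 4.88070821762085) floor z 0.0032305738154734254
to tcp z .2225: [  0.2  -1.2 130.8]
```

View pics/tray.png

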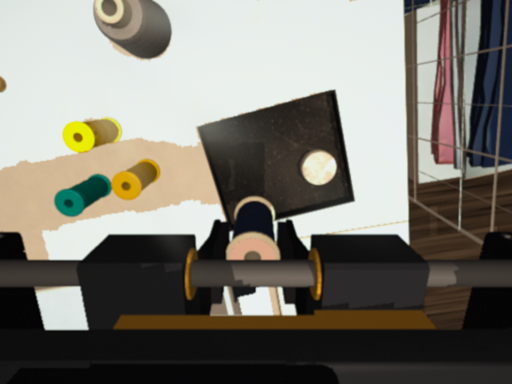

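The spool is above the empty half of the tray, with the weight off to the right at (318,167). I'll lower gently.

```bash
python3 -m creep '[[-0.6,0,0,30,0,0,0],[-0.6,0,0,65,0,0,0],[-0.6,0,0,95,0,0,0],[-0.6,0,0,112,0,0,0],[-0.6,0,0,121,0,0,0],[-0.6,0,0,126,0,0,0],[-0.6,0,0,128,0,0,0],[-0.6,0,0,128,0,0,0]]' | egrep 'tcp|wrist'; python3 -m creep '[[-0.6,0,0,0.5,0,0,0],[-0.6,0,0,1,0,0,0],[-0.6,0,0,1.5,0,0,0],[-0.6,0,0,2,0,0,0],[-0.6,0,0,2,0,0,0]]'| egrep 'tcp|wrist'; python3 -m creep '[[-0.6,0,0,0.5,0,0,0],[-0.6,0,0,1,0,0,0],[-0.6,0,0,1,0,0,0]]'| egrep 'tcp|wrist'
```

```text
tcp_pos: [0.5789, -0.1269, 0.2262]
wrist_force: [-0.0, 0.1, -0.1]
tcp_pos: [0.5783, -0.1274, 0.2238]
wrist_force: [0.1, 0.4, 0.5]
tcp_pos: [0.5783, -0.1273, 0.2224]
wrist_force: [-0.3, -0.1, -0.2]
```

```bash
python3 -m creep '[[-0.6,0,0,0.5,0,0,0],[-0.6,0,0,1,0,0,0],[-0.6,0,0,1,0,0,0]]'| egrep 'tcp|wrist'; python3 -m creep '[[-0.6,0,0,0.5,0,0,0],[-0.6,0,0,0.5,0,0,0]]'| egrep 'tcp|wrist'
```

```text
tcp_pos: [0.5784, -0.1273, 0.2217]
wrist_force: [-1.0, 0.3, 1.7]
tcp_pos: [0.5785, -0.1274, 0.2217]
wrist_force: [-0.9, 0.2, 4.1]
```

Contact with the tray floor. I'll open the gripper and retreat.

```bash
python3 -m creep '[[-0.2,0,0,0,0,0,0],[0,0,0,0,0,0,0],[0.2,0,0,0,0,0,0],[0.2,0,0,0,0,0,0],[0.2,0,0,0,0,0,0],[0.2,0,0,0,0,0,0]]'| egrep 'wrist|width|force'; python3 -m creep '[[0.2,0,0,-5,0,0,0],[0.2,0,0,-15,0,0,0],[0.2,0,0,-35,0,0,0],[0.2,0,0,-65,0,0,0],[0.2,0,0,-100,0,0,0],[0.2,0,0,-130,0,0,0],[0.2,0,0,-150,0,0,0],[0.2,0,0,-150,0,0,0]]'| egrep 'tcp|wrist'
python3 - <<'E'
from h import *
for n in("wrist","side"):
    E=T(n);im,d=vision.capture(n);P=cloud(n,d,E)
    k=(d>0)&(abs(P[...,0]-.578)<.035)&(abs(P[...,1]+.128)<.035)
    for lo,hi in((.005,.03),(.055,.07)):
        q=P[k&(P[...,2]>lo)&(P[...,2]<hi)]
        if len(q): print(n,lo,q.min(0).round(3),q.max(0).round(3),len(q))
    if n=="wrist": save("end.png",im)
print(r.sense()["time_s"])
E
```

```text
wrist_force: [0.0, 0.2, -0.1]
gripper_width: 0.586
gripper_force: 0.0
tcp_pos: [0.5792, -0.1275, 0.3781]
wrist_force: [0.5, -0.1, 0.4]
wrist 0.005 [ 0.547 -0.154  0.005] [ 0.61 -0.1   0.03] 140
wrist 0.055 [ 0.563 -0.141  0.055] [ 0.592 -0.112  0.067] 557
side 0.005 [ 0.564 -0.13   0.005] [ 0.588 -0.11   0.029] 49
side 0.055 [ 0.562 -0.139  0.056] [ 0.594 -0.111  0.065] 67
28.0333
```

View pics/end.png

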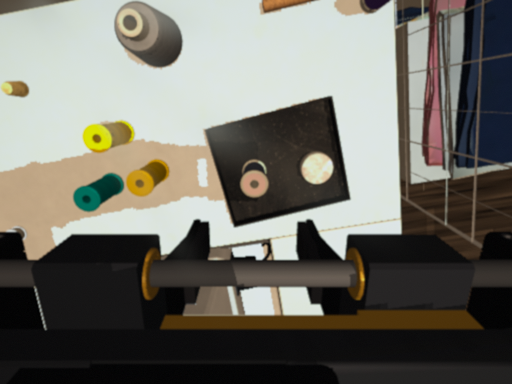

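The spool stands upright in the tray at (254,180), clear of the weight at (317,168), and the gripper is clear of everything.

```bash
python3 -c "
from station import r
print(r.finish_job())"
```

```text
the job is handed in; nothing more can be done
None
```

The navy spool went through the go gap and was held on the no-go jaws at about 5 N for roughly 0.8 s, then drawn back out through the mouth and set upright in the empty half of the tray; the job was handed in at about 28 s, with no verdict returned.

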